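# Load the drying box and hold its lid at the vent mark

### The job

Take the short candlestick out of the crate and stand it upright on the floor of the open drying box. Then take the lid by its bar, swing it down until it lies in line with the index arm at the side of the box, and hold it still there: the program finishes while the gripper is still holding the lid up, since the lid falls if let go. Do not let the lid fall shut, do not shift the index arm, and leave everything else where it is.

Things in the scene. Friction and masses are not known exactly. Their poses are not given: they have to be found in the camera images.
- candlestick: the target: short white bisque candlestick standing upright in the crate, 70 mm tall; round foot 54 mm across and 6 mm high, stem 20 to 26 mm across, cup at the top 36 mm across over the top 21 mm (grip it there, from above). 120 g or so. Origin at the centre of its underside, z up along its axis; the same from all sides
- crate: fixed open plywood crate, 190 (its x) x 280 (its y) x 40 mm high, floor and walls 6 mm thick; origin at the centre of its underside. Holds five things of white ceramic standing about 80 mm apart in two columns along its y, three in the far column and two in the near one; which stands where changes
- tall_candlestick: bystander in the crate: candlestick of the same form but 98 mm tall; origin at the centre of its underside
- square_prop: bystander in the crate: white square kiln prop, 36 x 36 x 65 mm; origin at the centre of its underside
- tube_prop: bystander in the crate: white kiln tube, 38 mm across, 18 mm bore, 55 mm tall; origin at the centre of its underside
- small_bowl: bystander in the crate: white bowl 60 mm across, 38 mm tall; origin at the centre of its underside
- dry_box: fixed grey open-topped steel drying box, 190 (its x) x 230 (its y) x 78 mm high, walls and floor 4 mm; origin at the centre of its underside; its x axis points from its front (robot side) to its hinged far side
- box_floor (a point): centre of the box's inner floor, 4 mm above the table; axes of dry_box. The inside is 182 x 222 mm and 74 mm deep
- lid_hinge (a point): middle of the hinge line, along the far rim: 90 mm along the box's x from its centre, 80 mm above the table; the hinge runs along the box's y
- lid (a joint): angle of the lid in rad: 0 closed (level, pointing from the hinge to the box's front), growing as it swings up; 1.57 upright; it starts leaning back at its stop at 1.85. The hinge is free: below 1.57 the lid (about 0.4 kg) falls shut when let go
- lid_bar (a point): middle of the lid's round steel bar, 16 mm across, 166 mm long, parallel to the hinge and 210 mm from it, in the lid's plane. Flat brackets 78 mm either side of its middle join it to the 225 mm wide aluminium sheet, whose edge ends 46 mm short of the bar's centre, so fingers fit round the bar and it may turn between them. x points from the bar to the hinge, y along the bar
- mark (a joint): angle of the index arm in rad, counted exactly as that of the lid and about the same hinge line; it is set somewhere between 0.6 and 1.05. The lid lies at the mark when joint lid equals joint mark
- mark_tip (a point): tip of the index arm: dark steel strip 150 mm long, 14 mm wide, 6 mm thick, on the left (box's +y) side of the box, 126 mm from its middle, in front of a round aluminium protractor disc of 148 mm diameter (ticks every 15 degrees, from level). It runs from the hinge line, held by a stiff friction clamp; x axis points from the tip to the hinge line
- paint_jar: bystander: white ceramic jar with a black cap, 56 mm across, 60 mm tall, near the robot; origin at the centre of its underside
- mug: bystander: blue mug with a handle, 76 mm across, 85 mm tall; origin at the centre of its underside
- brush: bystander: flat glaze brush 190 mm long lying on the table; origin about its middle, x along it
- water_bottle: bystander: glass bottle, 70 mm across, 180 mm tall; origin at the centre of its underside
Not all that is in view belongs to the job. Leave any pink or yellow look-alike of the candlestick alone.

How it is judged:
On the way:
1. the short candlestick stands upright on the drying box's floor, let go, while the lid is still open (x of candlestick in the frame of box_floor between -0.08 and 0.08 m and y of candlestick in the frame of box_floor between -0.1 and 0.1 m and z of candlestick in the frame of box_floor between -0.004 and 0.006 m and angle between candlestick's own z axis and vertical below 0.15 rad and contact force between the fingers and candlestick below 0.05 N and linear speed of candlestick below 0.03 m/s and value of joint lid above 1.3 rad), for 0.2 s.
At the end, for the whole second after the job is handed in: the short candlestick stands upright (within 0.15 rad) and let go on the drying box's floor; the lid is within 0.08 rad (4.5 degrees) of the index arm, still (under 0.08 rad/s), held by the fingers (over 0.3 N between them), and no loose thing touches it (x of candlestick in the frame of box_floor between -0.08 and 0.08 m and y of candlestick in the frame of box_floor between -0.1 and 0.1 m and z of candlestick in the frame of box_floor between -0.004 and 0.006 m and angle between candlestick's own z axis and vertical below 0.15 rad and contact force between the fingers and candlestick below 0.05 N and linear speed of candlestick below 0.03 m/s and angle between the x axis of lid_bar and the x axis of mark_tip, either way round below 0.08 rad and value of joint lid below 1.25 rad and velocity of joint lid between -0.08 and 0.08 rad/s and contact force between the fingers and lid above 0.3 N and contact force between each of candlestick, tall_candlestick, square_prop, tube_prop, small_bowl, paint_jar, mug, brush, water_bottle and lid below 0.05 N); the arm keeps its last pose, push and grip.
It fails at once if the lid falls nearly shut (below 0.25 rad) (value of joint lid below 0.25 rad).
It fails at once if the index arm is shifted (its tip by more than 8 mm) (distance of mark_tip from where it was at the start of the episode above 0.008 m).
It fails at once if another thing in the crate or on the table is moved by more than 30 mm (distance of any of tall_candlestick, square_prop, tube_prop, small_bowl, paint_jar, mug, brush, water_bottle from where it was at the start of the episode above 0.03 m).
It also fails if it takes over 67 s, if anything falls off the work surface, if the arm or the gripper's body presses on something with over 40 N, if the wrist force passes 120 N, or if a joint passes its speed limit or range.

### The arm

A 6-joint arm with a two-finger parallel gripper is mounted at the origin on the work surface. World frame = base frame: x ahead of the robot, y to its left, z up, the work surface at z = 0. Lengths are in m, angles in rad, forces in N, time in s.
With the tool pointing down it reaches from about 0.3 to 0.85 m from the base axis. Payload 4.2 kg.
Tool frame: the origin (TCP) lies midway between the tips of the shut fingers; the grasp point (between the pads) lies 19 mm behind it (robot.grip_point_offset is the z of the grasp point in the tool frame, in m); z points along the fingers, y is the line along which they close (so a half turn about z gives the same grasp; the last joint's range is limited). The gripper opens to 91 mm and grips with 3 to 60 N. Pads are 32 mm wide; open, the fingers measure 118 mm over their backs; the gripper's body (76 mm by 178 mm) begins 60 mm behind the grasp point.
Start: joints at [1.229, 0.32, 1.565, -0, 1.257, -0.02], TCP at [0.182, 0.545, 0.214] pointing down, gripper open.
Joint ranges: [-3.11, 3.11], [-0.84, 2.01], [0.21, 2.61], [-1.34, 4.49], [0.05, 2.63], [-2.56, 2.56]. Speed limits (rad/s): [2.57, 2.57, 3.14, 3.14, 3.14, 3.14].

### API

Orientations are given as [roll, pitch, yaw] about the fixed x, y, z axes, in that order (R = Rz(yaw) Ry(pitch) Rx(roll)).
In Python, from cell import readout, vision, robot gives the robot as it stands.
- The arm moves only by the tool jog_arm, called as name(argument=value, ...), one argument or row to a line, values as JSON. Schema: {"type":"object","properties":{"steps":{"type":"array","items":{"type":"object","properties":{"finger_gap":{"type":"number"},"tx":{"type":"number"},"ty":{"type":"number"},"tz":{"type":"number"},"spin":{"type":"number"}},"additionalProperties":false,"required":["finger_gap"]},"minItems":1,"maxItems":5},"grip_n":{"type":"number"},"only":{"type":"string"},"quiet":{"type":"boolean"},"lines":{"type":"string"}},"required":["steps"],"additionalProperties":false}. steps is a list of rows, 1 to 5 of them, each an object with the fields finger_gap (the opening from 0.0 (shut) to 1.0 (fully open)), tx, ty, tz (the shift in shares of 1 m (1.0 is 1 m)), spin (a turn about the tool's z in parts of the range, where 1.0 means pi rad); a field left out counts as zero (the opening has to be given); each row is the pose to reach, as a shift and turn from the pose commanded when the call began, along the tool's axes at that moment; what a row does not reach only later rows make up. A row lasts 1/10 s, in which the tool goes at most 0.05 m and 0.15 rad, less where a joint would pass 70% of its speed; a pose out of reach is approached as far as the arm can. The fingers move at their own pace and stop on an object; grip_n is the grip in N (left out, the last holds). Time passes only in rows, so rows that do not move let the fingers close. The tool returns the time, the measured TCP pose, the force, the opening and the grip force at its end. only (a regular expression) keeps the lines of the reply that match it, lines (a string "A,B") keeps lines A to B, and quiet returns only ok. No shift or turn number may pass 1 either way. Input that does not fit is refused with a message, and nothing moves.
- readout.observe(): the state, without advancing time (a new reading comes with each control period).
- vision.camera(name): name is "side" or "top" or "wrist"; returns the picture (420x560x3 uint8, red, green, blue); there is no depth.
- vision.get_calibration(name): a dict with "K" (3x3 intrinsics, pixels), "rvec" (rotation vector, rad) and "tvec" (3), from world to camera coordinates, as OpenCV has them; the wrist camera has in their place "tool_from_camera" (4x4, takes a point from camera to tool coordinates, whose origin is the TCP and whose axes are the flange's). Camera axes: x right, y down, z forward; pixel columns grow to the right and rows downward; lengths in m; the calibration is good to about 2 mm. A picture is of the moment at which its call begins: read the wrist's pose just before it. get_calibration takes no time and is no camera call.
- robot.close_job(): hands the job in; it is judged then, once.
The state is a dict: "clock": time; "joints": joint angles; "joint_vel": joint speeds; "effort": joint torques, N m; "tool_pos": TCP position; "eef_rot": TCP orientation; "force": force on the tool from outside, world axes, zero at the start; "ft_torque": the same for the moment, N m; "width": opening from 0.0 (shut) to 1.0 (fully open); "grip_force": force on a finger pad.
Only numpy, scipy, OpenCV 4.12 (cv2) and the standard library are available. Lean on these libraries where they do the work, as an engineer would, in place of code of your own. Each camera call takes 0.05 s, during which the arm holds its last target. There are 200 camera calls.

## Working session

There is one attempt and no reset: what is moved stays moved. The work goes in short steps, Python scripts to look and compute and a tool call to move; the robot and the scene stay as the last step left them, time stands still between calls to the robot, and variables do not carry over. Pictures are saved under pics/ and viewed, at most 10 in all, crops included, and the job is handed in when it is done.

```bash
ls; mkdir -p pics; python3 - <<'E'
from cell import readout, vision, robot
import cv2
print(readout.observe(), robot.grip_point_offset)
for n in ("side","top","wrist"):
    im=vision.camera(n); cv2.imwrite(f"pics/{n}0.png",im[:,:,::-1]); print(n,vision.get_calibration(n))
E
```

```text
pics
{'clock': 0.0, 'joints': array([ 1.22897748e+00,  3.20302984e-01,  1.56566849e+00, -7.17932710e-06,
        1.25739460e+00, -2.00226879e-02]), 'joint_vel': array([-0.00037303,  0.00036509,  0.00127164,  0.00038655, -0.0005171 ,
       -0.00026626]), 'effort': array([-5.16793280e-04, -4.12467170e+01, -2.31979591e+01,  7.27270078e-02,
        4.54407837e-02, -1.42550307e-04]), 'tool_pos': array([0.18170148, 0.54500729, 0.21311801]), 'eef_rot': array([-3.13981944e+00, -2.86820757e-05,  2.81979869e+00]), 'force': array([-0.26597004, -0.15758739,  0.07027506]), 'ft_torque': array([-0.03517245,  0.02845929,  0.04078506]), 'grip_force': 0.0, 'width': 0.9989791636503668} -0.0188
side {'K': array([[484.11878436,   0.        , 276.54620079],
       [  0.        , 484.11878436, 204.89543509],
       [  0.        ,   0.        ,   1.        ]]), 'rvec': array([ 1.99356433, -0.77951156,  0.41360868]), 'tvec': array([-0.34061758,  0.28262125,  0.94663691])}
top {'K': array([[523.18701442,   0.        , 281.20550688],
       [  0.        , 523.18701442, 209.53883155],
       [  0.        ,   0.        ,   1.        ]]), 'rvec': array([ 2.12607919, -2.0861464 ,  0.2240672 ]), 'tvec': array([0.07497656, 0.56503389, 1.13179148])}
wrist {'K': array([[319.13829178,   0.        , 282.29929262],
       [  0.        , 319.13829178, 208.61142803],
       [  0.        ,   0.        ,   1.        ]]), 'tool_from_camera': array([[-2.59433351e-04, -9.56223701e-01, -2.92636576e-01,
         8.44038285e-02],
       [ 9.99999849e-01, -1.06048689e-04, -5.40011245e-04,
        -1.15695160e-04],
       [ 4.85337826e-04, -2.92636672e-01,  9.56223584e-01,
        -1.70187316e-01],
       [ 0.00000000e+00,  0.00000000e+00,  0.00000000e+00,
         1.00000000e+00]])}
```

View pics/side0.png

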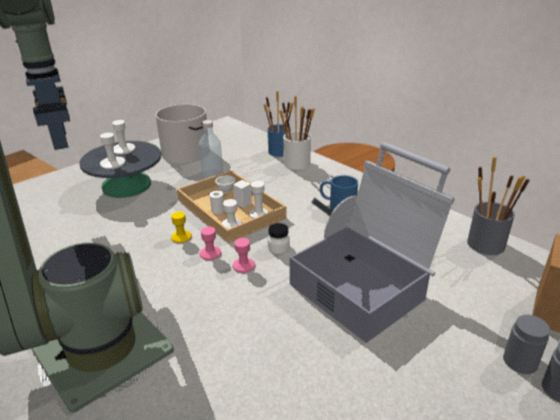

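View pics/top0.png

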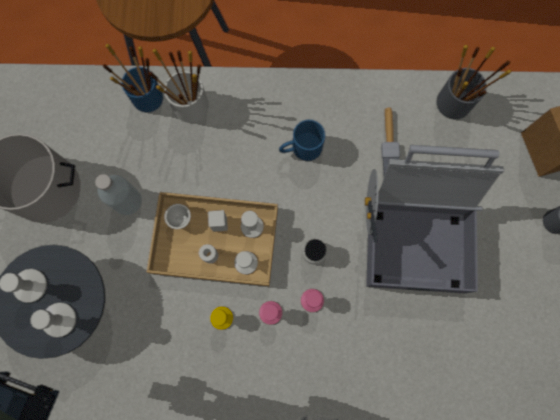

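Seen so far:
- **Top picture:** the crate holds the bowl (178,215), square prop (217,221), candlestick (250,223), tube (208,253) and candlestick (246,262).
- **Look-alikes elsewhere:** yellow (222,318), pink (271,313) and (312,301), white pair on the cake stand (10,283) and (40,320).
- **Choice:** in the side picture, (231,210) is shorter than (259,195). So the near-column one, at top (246,262), is the short one. I'll check that in a crop.

```bash
python3 - <<'E'
import cv2,numpy as np
s=cv2.imread("pics/side0.png");t=cv2.imread("pics/top0.png")
def c(im,x,y,w,h): return cv2.resize(im[y:y+h,x:x+w],(400,300),interpolation=cv2.INTER_CUBIC)
a=np.vstack([np.hstack([c(s,170,165,120,90),c(t,145,185,140,105)]),np.hstack([c(s,280,140,200,150),c(t,350,130,160,172)[:, :]])])
cv2.imwrite("pics/comp.png",a)
E
```

```text
(no output)
```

View pics/comp.png

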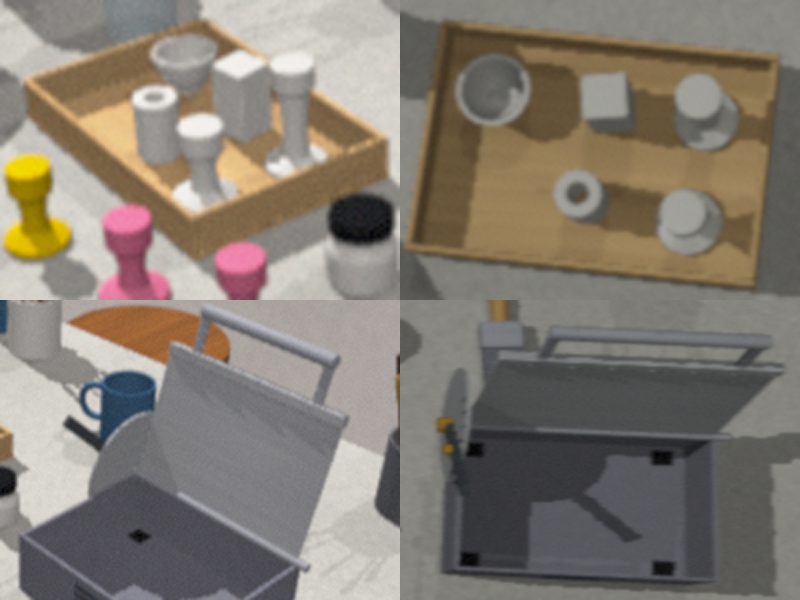

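The crop confirms it. The short candlestick is in the near column with its cup at top px (246,260) and foot at (246.5,262.7); the tall one is behind it at (250,223). The box rim's near corners are at about top px (476,290.5) and (367,288), and the right far corner at (475.6,208.5).

```bash
cat > h.py <<'E'
import numpy as np,cv2
from cell import readout,vision,robot
from scipy.spatial.transform import Rotation as R
def cam(n):
    c=vision.get_calibration(n);K=c["K"]
    if n=="wrist":
        o=readout.observe();T=np.eye(4);T[:3,:3]=R.from_euler("xyz",o["eef_rot"]).as_matrix();T[:3,3]=o["tool_pos"]
        W=T@c["tool_from_camera"];Rm=W[:3,:3].T;t=-Rm@W[:3,3]
    else: Rm=cv2.Rodrigues(c["rvec"])[0];t=c["tvec"]
    return K,Rm,t
def toz(C,px,z):
    K,Rm,t=C;o=-Rm.T@t;d=Rm.T@np.linalg.solve(K,[px[0],px[1],1]);return o+d*(z-o[2])/d[2]
def proj(C,P):
    K,Rm,t=C;q=(np.atleast_2d(P)@Rm.T+t)@K.T;return q[:,:2]/q[:,2:]
def tool(P):
    o=readout.observe();return R.from_euler("xyz",o["eef_rot"]).as_matrix().T@(np.array(P)-o["tool_pos"])
E
python3 - <<'E'
from h import *
np.set_printoptions(precision=4,suppress=True)
T=cam("top");S=cam("side")
print("cup",toz(T,(245.8,259.6),.076),"foot",toz(T,(246.5,262.7),.012))
print("side cup",toz(S,(170+200*.3,165+127*.3),.076))
print("tall",toz(T,(145+298*.35,185+95*.35),.104))
for p in [(476.4,290.5),(367.2,287.7),(475.6,208.5)]: print(toz(T,p,.078))
c=toz(T,(245.8,259.6),.076);print(tool([*c[:2],.076]))
print(R.from_euler("xyz",readout.observe()["eef_rot"]).as_matrix())
for p in [(440,580),(780,60),(755,285),(405,240)]: print(toz(T,(145+(p[0]-400)*.35,185+p[1]*.35),.04)) if p[0]<800 else 0
E
```

```text
cup [0.4458 0.1615 0.076 ] foot [0.4463 0.1642 0.012 ]
side cup [0.4471 0.1668 0.076 ]
tall [0.5333 0.1549 0.104 ]
[ 0.3878 -0.3418  0.078 ]
[ 0.3893 -0.1048  0.078 ]
[ 0.5704 -0.3511  0.078 ]
[-0.3718 -0.2803  0.1377]
[[-0.9487  0.3162 -0.0004]
 [ 0.3162  0.9487 -0.0013]
 [ 0.     -0.0013 -1.    ]]
[0.1685 0.3423 0.04  ]
[0.5764 0.0934 0.04  ]
[0.3944 0.1094 0.04  ]
[0.4245 0.3878 0.04  ]
```

Units first: turns go in shares of pi rad. So 0.25 rad is 0.0796.

jog_arm(
  steps=[
    {"finger_gap": 0.65,"tx": -0.015,"ty": -0.045,"spin": 0.0318},
    {"finger_gap": 0.65,"tx": -0.03,"ty": -0.09,"spin": 0.0796},
    {"finger_gap": 0.65,"tx": -0.045,"ty": -0.135,"spin": 0.1273},
    {"finger_gap": 0.65,"tx": -0.06,"ty": -0.18,"spin": 0.1751},
    {"finger_gap": 0.65,"tx": -0.075,"ty": -0.22,"spin": 0.2228},
  ],
  grip_n=20,
)

```text
clock: 0.65
tool_pos: [0.1828, 0.3106, 0.2136]
eef_rot: [-3.141, 0.001, 2.114]
force: [0.4, -0.8, 0.4]
width: 0.652
grip_force: 0.0
```

```bash
python3 -c "
from h import *
print(tool([.446,.163,.13]),readout.observe()['eef_rot'])"
```

```text
[-0.26242236  0.14899732  0.08363483] [-3.14091768e+00  6.59751574e-04  2.11428118e+00]
```

Scaled: 0.55 rad is 0.1751.

jog_arm(
  steps=[
    {"finger_gap": 0.65,"tx": -0.04,"ty": 0.02,"spin": 0.0446},
    {"finger_gap": 0.65,"tx": -0.08,"ty": 0.04,"spin": 0.0891},
    {"finger_gap": 0.65,"tx": -0.12,"ty": 0.065,"spin": 0.1337},
    {"finger_gap": 0.65,"tx": -0.16,"ty": 0.09,"spin": 0.1751},
    {"finger_gap": 0.65,"tx": -0.2,"ty": 0.11,"tz": 0.03,"spin": 0.1751},
  ],
  quiet=true,
)

```text
ok
```

```bash
python3 -c "
from h import *
print(tool([.446,.163,.13]),readout.observe()['eef_rot'],readout.observe()['tool_pos'])"
```

```text
[-0.03863189  0.0621741   0.05902019] [ 3.13319711 -0.00437407  1.56679141] [0.38348678 0.20162632 0.18866455]
```

jog_arm(
  steps=[
    {"finger_gap": 0.65,"tx": -0.019,"ty": 0.03,"tz": 0.02},
    {"finger_gap": 0.65,"tx": -0.038,"ty": 0.061,"tz": 0.04},
    {"finger_gap": 0.65,"tx": -0.038,"ty": 0.061,"tz": 0.055},
    {"finger_gap": 0.65,"tx": -0.038,"ty": 0.061,"tz": 0.055},
  ],
)

```text
clock: 1.55
tool_pos: [0.4387, 0.1623, 0.1288]
eef_rot: [-3.136, 0.002, 1.568]
force: [0.2, -0.2, 0.1]
width: 0.651
grip_force: 0.0
```

```bash
python3 - <<'E'
from h import *
im=vision.camera("wrist")[:,:,::-1].copy();C=cam("wrist")
o=readout.observe();print(o["tool_pos"],tool([.446,.163,.047]))
for z,r,col in((.076,.018,(0,0,255)),(.012,.027,(255,0,0))):
    a=np.linspace(0,6.28,40);P=np.c_[.446+r*np.cos(a),.163+r*np.sin(a),0*a+z]
    cv2.polylines(im,[proj(C,P).round().astype(np.int32)],True,col,1)
cv2.imwrite("pics/w1.png",im)
E
```

```text
[0.43907908 0.16298327 0.13011667] [0.00010072 0.00718574 0.08309414]
```

View pics/w1.png

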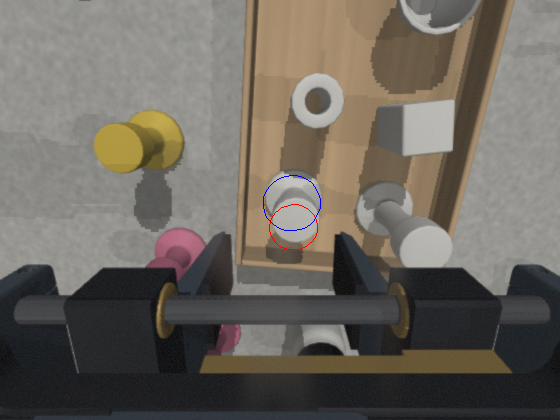

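The wrist view shows the short candlestick's cup at about (295,214), roughly 5 mm further in +y than my estimate (red circle centre 294,226). I'll correct to y = 0.168 and go down.

jog_arm(
  steps=[
    {"finger_gap": 0.65,"tx": 0.006,"ty": 0.007},
    {"finger_gap": 0.65,"tx": 0.006,"ty": 0.007,"tz": 0.03},
    {"finger_gap": 0.65,"tx": 0.006,"ty": 0.007,"tz": 0.06},
    {"finger_gap": 0.65,"tx": 0.006,"ty": 0.007,"tz": 0.082},
    {"finger_gap": 0.65,"tx": 0.006,"ty": 0.007,"tz": 0.082},
  ],
  grip_n=20,
)

```text
clock: 2.1
tool_pos: [0.4455, 0.17, 0.0478]
eef_rot: [-3.138, 0.001, 1.571]
force: [-0.2, -0.8, -0.5]
width: 0.647
grip_force: 0.0
```

jog_arm(
  steps=[
    {"finger_gap": 0.2},
    {"finger_gap": 0.2},
    {"finger_gap": 0.2},
    {"finger_gap": 0.2},
    {"finger_gap": 0.2},
  ],
  grip_n=20,
)

```text
clock: 2.6
tool_pos: [0.4481, 0.17, 0.0504]
eef_rot: [3.139, -0.001, 1.57]
force: [0.7, 1.2, 6.6]
width: 0.387
grip_force: 20.0
```

jog_arm(
  steps=[
    {"finger_gap": 0.2,"tz": -0.04},
    {"finger_gap": 0.2,"tz": -0.085},
    {"finger_gap": 0.2,"tz": -0.13},
    {"finger_gap": 0.2,"tx": -0.02,"tz": -0.175},
    {"finger_gap": 0.2,"tx": -0.05,"tz": -0.215},
  ],
)

```text
clock: 3.1
tool_pos: [0.4466, 0.1197, 0.2663]
eef_rot: [3.141, -0.001, 1.572]
force: [1.7, -0.0, -2.3]
width: 0.385
grip_force: 20.0
```

jog_arm(
  steps=[
    {"finger_gap": 0.2,"tx": -0.04,"tz": -0.03},
    {"finger_gap": 0.2,"tx": -0.085,"tz": -0.03},
    {"finger_gap": 0.2,"tx": -0.13,"tz": -0.03},
    {"finger_gap": 0.2,"tx": -0.175,"tz": -0.03},
    {"finger_gap": 0.2,"tx": -0.22,"tz": -0.03},
  ],
)

```text
clock: 3.6
tool_pos: [0.4457, -0.1022, 0.294]
eef_rot: [-3.141, -0.0, 1.57]
force: [0.7, 0.3, -1.5]
width: 0.387
grip_force: 20.0
```

jog_arm(
  steps=[
    {"finger_gap": 0.2,"tx": -0.04},
    {"finger_gap": 0.2,"tx": -0.085},
    {"finger_gap": 0.2,"tx": -0.125},
    {"finger_gap": 0.2,"tx": -0.15},
    {"finger_gap": 0.2,"tx": -0.15},
  ],
)

```text
clock: 4.1
tool_pos: [0.4458, -0.2534, 0.2932]
eef_rot: [-3.14, 0.0, 1.566]
force: [-0.4, 0.9, -2.2]
width: 0.386
grip_force: 20.0
```

```bash
python3 - <<'E'
from h import *
im=[vision.camera(n)[:,:,::-1] for n in ("top","wrist","side")]
print(readout.observe()["tool_pos"],readout.observe()["eef_rot"])
a=cv2.resize(im[0][100:310,320:560],(400,350));b=cv2.resize(im[1],(400,300));c=cv2.resize(im[2][90:350,250:500],(400,416))
cv2.imwrite("pics/m2.png",np.hstack([np.vstack([a,np.zeros((250,400,3),np.uint8)]),np.vstack([c,b[:184]])]))
cv2.imwrite("pics/w2full.png",im[1])
E
```

```text
[ 0.44607051 -0.24985866  0.29368452] [-3.14068389e+00 -1.31107717e-03  1.56964112e+00]
```

View pics/m2.png

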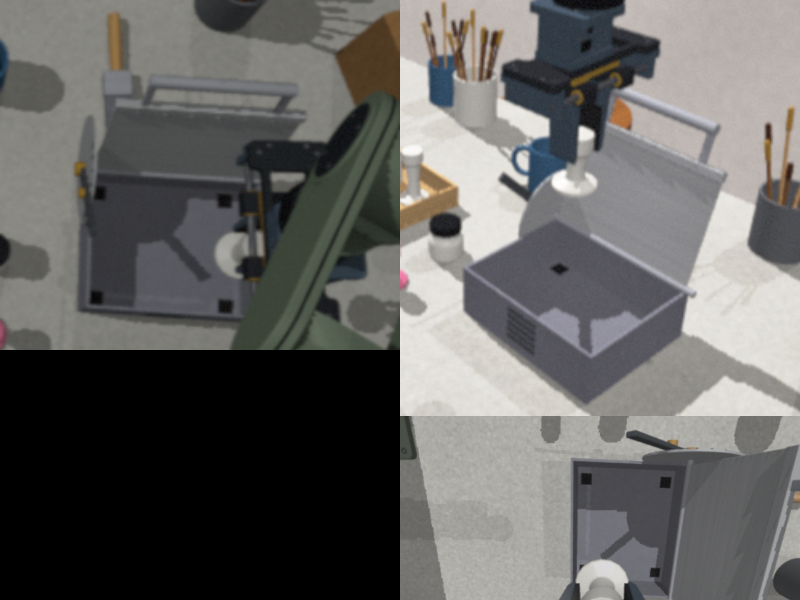

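In the top crop the candlestick hangs over the box's right half, and the lid leans back, clear of it. The index arm is at crop (85,165–230). Lowering it now.

jog_arm(
  steps=[
    {"finger_gap": 0.2,"ty": 0.012,"tz": 0.04},
    {"finger_gap": 0.2,"ty": 0.012,"tz": 0.085},
    {"finger_gap": 0.2,"ty": 0.012,"tz": 0.13},
    {"finger_gap": 0.2,"ty": 0.012,"tz": 0.175},
    {"finger_gap": 0.2,"ty": 0.012,"tz": 0.215},
  ],
)

```text
clock: 4.75
tool_pos: [0.4581, -0.2487, 0.0775]
eef_rot: [-3.141, -0.001, 1.572]
force: [0.7, -0.5, -0.6]
width: 0.386
grip_force: 20.0
```

jog_arm(
  steps=[
    {"finger_gap": 0.2,"tz": 0.012},
    {"finger_gap": 0.2,"tz": 0.02},
    {"finger_gap": 0.2,"tz": 0.025},
    {"finger_gap": 0.2,"tz": 0.027},
    {"finger_gap": 0.2,"tz": 0.027},
  ],
)

```text
clock: 5.25
tool_pos: [0.4593, -0.2509, 0.0533]
eef_rot: [3.139, 0.001, 1.57]
force: [-0.3, 0.3, -0.9]
width: 0.387
grip_force: 20.0
```

jog_arm(
  steps=[
    {"finger_gap": 0.2,"tz": 0.002},
    {"finger_gap": 0.2,"tz": 0.004},
    {"finger_gap": 0.2,"tz": 0.004},
  ],
)

```text
clock: 5.55
tool_pos: [0.4589, -0.2508, 0.0485]
eef_rot: [3.14, 0.001, 1.57]
force: [0.5, -0.3, -1.4]
width: 0.389
grip_force: 20.0
```

jog_arm(
  steps=[
    {"finger_gap": 0.2,"tz": 0.001},
    {"finger_gap": 0.2,"tz": 0.002},
    {"finger_gap": 0.2,"tz": 0.002},
  ],
)

```text
clock: 5.85
tool_pos: [0.459, -0.251, 0.0483]
eef_rot: [3.14, 0.001, 1.57]
force: [-3.6, 1.4, 13.6]
width: 0.389
grip_force: 20.0
```

Contact (13.6 N). Opening and lifting.

jog_arm(
  steps=[
    {"finger_gap": 0.65,"tz": -0.001},
    {"finger_gap": 0.65,"tz": -0.001},
    {"finger_gap": 0.65,"tz": -0.001},
    {"finger_gap": 0.65,"tz": -0.001},
    {"finger_gap": 0.65,"tz": -0.03},
  ],
)

```text
clock: 6.35
tool_pos: [0.4559, -0.249, 0.0731]
eef_rot: [-3.134, -0.005, 1.57]
force: [-0.5, -0.2, -0.3]
width: 0.648
grip_force: 0.0
```

jog_arm(
  steps=[
    {"finger_gap": 0.65,"tz": -0.04},
    {"finger_gap": 0.65,"tz": -0.085},
    {"finger_gap": 0.65,"tz": -0.13},
    {"finger_gap": 0.65,"ty": -0.02,"tz": -0.17},
    {"finger_gap": 0.65,"ty": -0.05,"tz": -0.2},
  ],
)

```text
clock: 6.85
tool_pos: [0.4093, -0.2508, 0.2784]
eef_rot: [3.139, 0.002, 1.571]
force: [0.1, -0.6, -0.7]
width: 0.652
grip_force: 0.0
```

jog_arm(
  steps=[
    {"finger_gap": 0.65,"tx": 0.04,"ty": -0.02},
    {"finger_gap": 0.65,"tx": 0.085,"ty": -0.02},
    {"finger_gap": 0.65,"tx": 0.13},
    {"finger_gap": 0.65,"tx": 0.175},
    {"finger_gap": 0.65,"tx": 0.22,"ty": 0.03},
  ],
)

```text
clock: 7.35
tool_pos: [0.4343, -0.0322, 0.2763]
eef_rot: [-3.141, 0.0, 1.569]
force: [1.4, -1.4, -0.3]
width: 0.651
grip_force: 0.0
```

```bash
python3 -c "
from h import *
for z in (.08,.2):print(proj(cam('wrist'),[[.574,-.1,z],[.47,-.1,z]]))"
```

```text
[[396.6633724  238.48275607]
 [312.49660523 238.54252011]]
[[443.20952837 291.00018087]
 [324.52475258 291.02804951]]
```

jog_arm(
  steps=[
    {"finger_gap": 0.65,"tx": -0.02,"ty": 0.03},
    {"finger_gap": 0.65,"tx": -0.03,"ty": 0.06},
    {"finger_gap": 0.65,"tx": -0.03,"ty": 0.06},
    {"finger_gap": 0.65,"tx": -0.03,"ty": 0.06},
  ],
  quiet=true,
)

```text
ok
```

```bash
python3 - <<'E'
from h import *
import pickle
C=cam("wrist");w=vision.camera("wrist")[:,:,::-1];print(readout.observe()["tool_pos"]);pickle.dump(C,open("C3.pkl","wb"))
t=vision.camera("top")[:,:,::-1]
cv2.imwrite("pics/w3.png",w);cv2.imwrite("pics/t3.png",t)
print(proj(C,[[.574,-.1,.08],[.47,-.1,.2]]))
f=lambda im,x,y,w,h,k:cv2.resize(im[y:y+h,x:x+w],None,fx=k,fy=k,interpolation=cv2.INTER_CUBIC)
b=f(t,352,140,50,110,5)   # 250x550
a=f(w,230,150,260,200,2)
m=np.zeros((600,800,3),np.uint8);m[:550,:250]=b;m[:400,260:780]=a;cv2.imwrite("pics/m3.png",m)
E
```

```text
[ 0.49567035 -0.0638801   0.2755001 ]
[[348.39614117 214.6692256 ]
 [252.90720566 258.89410722]]
```

View pics/m3.png

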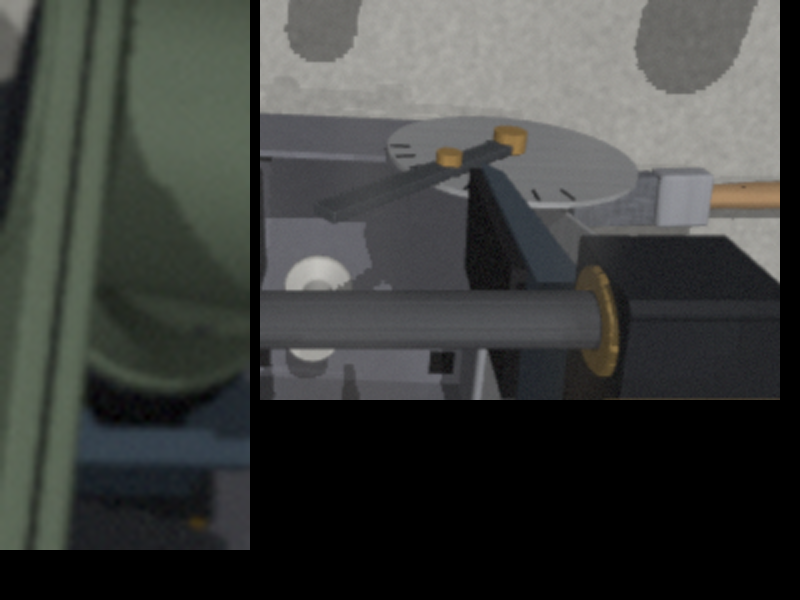

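The wrist crop shows the candlestick standing in the box. It also shows the index arm broadside, from its tip at about crop (325,211) to the hinge knob (511,138), in front of the disc centred at (511,161).

```bash
python3 - <<'E'
from h import *
import pickle
C=pickle.load(open("C3.pkl","rb"));w=cv2.imread("pics/w3.png")
K,Rm,t=C;o=-Rm.T@t
def toplane(px,y0,yaw=-.025,bx=.484):
    n=np.array([-np.sin(yaw),np.cos(yaw),0]);p=np.array([bx,y0,0]);d=Rm.T@np.linalg.solve(K,[*px,1]);return o+d*(n@(p-o))/(n@d)
f=lambda x,y:(230+(x-260)/2,150+y/2)
for y0 in(-.104,-.1,-.096):
    print(y0,"tip",toplane(f(325,212),y0),"edge",[np.arctan2(*(a-b)[[2,0]]*[1,-1]) if 0 else np.arctan2((a-b)[2],-(a-b)[0]) for a,b in [(toplane(f(320,203),y0),toplane(f(435,165),y0)),(toplane(f(332,220),y0),toplane(f(465,171),y0))]])
    print("disc l,r",toplane(f(386,150),y0-.006),toplane(f(637,175),y0-.006))
cv2.imwrite("pics/z3.png",cv2.resize(w[205:265,252:372],None,fx=6.5,fy=6.5,interpolation=cv2.INTER_CUBIC))
E
```

```text
-0.104 tip [ 0.47718057 -0.10382948  0.18634641] edge [np.float64(0.7258215799817952), np.float64(0.7410120588043828)]
disc l,r [ 0.50719904 -0.1105801   0.08724282] [ 0.64464129 -0.11401687  0.1180327 ]
-0.1 tip [ 0.47778413 -0.09984457  0.19469747] edge [np.float64(0.7258215799817953), np.float64(0.7410120588043823)]
disc l,r [ 0.50685189 -0.10657142  0.09825558] [ 0.64006866 -0.10990253  0.12809887]
-0.096 tip [ 0.4783877  -0.09585966  0.20304853] edge [np.float64(0.7258215799817954), np.float64(0.7410120588043824)]
disc l,r [ 0.50650473 -0.10256274  0.10926834] [ 0.63549602 -0.10578819  0.13816503]
```

View pics/z3.png

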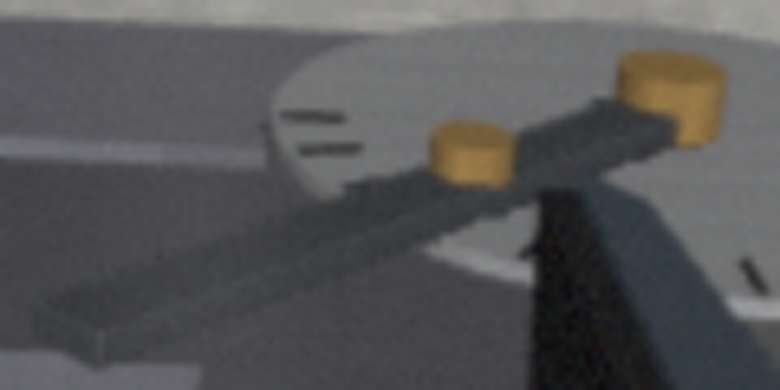

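The zoom shows the strip's tip end face with corners (40,300), (100,330), (100,365) and (40,345). The hinge-end corners are (600,98) and (680,125). I'll fit the strip model to those six points.

```bash
python3 - <<'E'
from h import *
import pickle
from scipy.optimize import least_squares
C=pickle.load(open("C3.pkl","rb"))
z=np.array([(40,300),(100,330),(100,365),(40,345),(600,98),(680,125)],float);px=np.array([252,205])+(z+.5)/6.5-.5
loc=np.array([(150,1,-1),(150,1,1),(150,-1,1),(150,-1,-1),(0,1,-1),(0,1,1)],float)
def mod(p,hz,yaw):
    th,hx,y0,L0,L1=p
    d=np.array([-np.cos(th),0,np.sin(th)]);n=np.array([np.sin(th),0,np.cos(th)])
    P=np.array([ (L1 if l[0] else L0)*d+l[1]*np.array([0,.003,0])+l[2]*.007*n for l in loc])
    P=P@R.from_euler("z",yaw).as_matrix().T
    return P+[hx,y0,hz]
for yaw in(-.05,-.025,0):
  for hz in(.077,.08,.083):
    r=least_squares(lambda p:np.r_[(proj(C,mod(p,hz,yaw))-px).ravel(),(p[4]-.15)/.001,(p[3]-0)/.003],[.73,.574,-.1,0,.15])
    print(yaw,hz,r.x.round(4),r.cost.round(2),(proj(C,mod(r.x,hz,yaw))-px).round(1).ravel() if hz==.08 else "")
T=cam("top")
for hz in(.282,):
  for p in [(411.2,150),(498,154)]: print("bar",toz(T,p,hz))
print(tool([.632,-.23,.3]))
E
```

```text
-0.05 0.077 [ 0.7953  0.5808 -0.1108  0.0061  0.149 ] 7.33 
-0.05 0.08 [ 0.7963  0.5808 -0.1094  0.0071  0.1489] 8.67 [-0.8  0.   0.6  0.6  0.3  1.5 -0.9 -0.8  1.7 -0.3 -0.6 -1.3]
-0.05 0.083 [ 0.7974  0.5807 -0.108   0.0082  0.1487] 10.23 
-0.025 0.077 [ 0.7727  0.5827 -0.1097  0.0089  0.1486] 10.7 
-0.025 0.08 [ 0.7737  0.5827 -0.1083  0.0099  0.1485] 12.44 [-0.7  0.3  0.2  0.7  0.2  1.5 -0.7 -0.6  1.9 -0.6 -0.5 -1.7]
-0.025 0.083 [ 0.7746  0.5827 -0.1069  0.011   0.1483] 14.39 
0 0.077 [ 0.7483  0.5847 -0.1085  0.0116  0.1483] 15.46 
0 0.08 [ 0.7491  0.5847 -0.1071  0.0127  0.1481] 17.55 [-0.7  0.6 -0.1  0.8 -0.   1.5 -0.5 -0.4  2.1 -0.8 -0.4 -2.1]
0 0.083 [ 0.7499  0.5847 -0.1057  0.0137  0.1479] 19.85 
bar [ 0.63528078 -0.15957276  0.282     ]
bar [ 0.63039304 -0.32333828  0.282     ]
[-0.16586821  0.13672052 -0.02445433]
```

Scaled: 0.03 rad is 0.0095.

jog_arm(
  steps=[
    {"finger_gap": 0.6,"tz": -0.045},
    {"finger_gap": 0.6,"tz": -0.085,"spin": 0.0095},
    {"finger_gap": 0.6,"tx": -0.04,"ty": 0.03,"tz": -0.085,"spin": 0.0095},
    {"finger_gap": 0.6,"tx": -0.075,"ty": 0.06,"tz": -0.085,"spin": 0.0095},
    {"finger_gap": 0.6,"tx": -0.11,"ty": 0.09,"tz": -0.085,"spin": 0.0095},
  ],
  quiet=true,
)

```text
ok
```

jog_arm(
  steps=[
    {"finger_gap": 0.6,"tx": -0.035,"ty": 0.025},
    {"finger_gap": 0.6,"tx": -0.066,"ty": 0.045},
    {"finger_gap": 0.6,"tx": -0.066,"ty": 0.047},
    {"finger_gap": 0.6,"tx": -0.066,"ty": 0.047},
  ],
)

```text
clock: 8.75
tool_pos: [0.6307, -0.2418, 0.3604]
eef_rot: [-3.14, -0.001, 1.538]
force: [0.5, -0.3, -0.4]
width: 0.599
grip_force: 0.0
```

```bash
python3 - <<'E'
from h import *
w=vision.camera("wrist")[:,:,::-1].copy();C=cam("wrist");print(tool([.6328,-.2415,.263]),readout.observe()["tool_pos"])
e=[[.6353,-.1596,.282],[.6304,-.3233,.282],[.6328,-.2415,.282]]
for p in proj(C,e).round().astype(int): cv2.circle(w,tuple(map(int,p)),3,(0,0,255),-1);print(p)
cv2.imwrite("pics/w4.png",w)
E
```

```text
[-0.0004825   0.00248472  0.09822146] [ 0.63038619 -0.24102808  0.36122328]
[287 114]
[287 304]
[287 217]
```

View pics/w4.png

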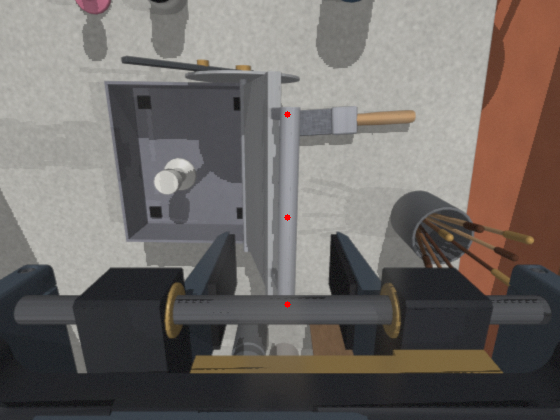

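The wrist view shows the bar at column ~290, on the predicted points and between the open fingers, with the candlestick upright at (175,178). Descending onto the bar.

jog_arm(
  steps=[
    {"finger_gap": 0.6,"tx": 0.002,"ty": 0.004,"tz": 0.03},
    {"finger_gap": 0.6,"tx": 0.002,"ty": 0.004,"tz": 0.06},
    {"finger_gap": 0.6,"tx": 0.002,"ty": 0.004,"tz": 0.085},
    {"finger_gap": 0.6,"tx": 0.002,"ty": 0.004,"tz": 0.096},
    {"finger_gap": 0.6,"tx": 0.002,"ty": 0.004,"tz": 0.096},
  ],
)

```text
clock: 9.3
tool_pos: [0.6341, -0.2383, 0.2645]
eef_rot: [-3.139, -0.001, 1.541]
force: [0.3, -0.9, 0.8]
width: 0.599
grip_force: 0.0
```

jog_arm(
  steps=[
    {"finger_gap": 0.1},
    {"finger_gap": 0.1},
    {"finger_gap": 0.1},
    {"finger_gap": 0.1},
    {"finger_gap": 0.1},
  ],
  grip_n=12,
)

```text
clock: 9.8
tool_pos: [0.6354, -0.2397, 0.2655]
eef_rot: [3.141, 0.0, 1.54]
force: [1.3, 0.2, 0.4]
width: 0.195
grip_force: 0.3
```

jog_arm(
  steps=[
    {"finger_gap": 0.1},
    {"finger_gap": 0.1},
    {"finger_gap": 0.1},
  ],
)

```text
clock: 10.1
tool_pos: [0.6347, -0.2397, 0.2654]
eef_rot: [-3.141, -0.0, 1.539]
force: [-3.0, 0.3, 3.4]
width: 0.166
grip_force: 12.0
```

jog_arm(
  steps=[
    {"finger_gap": 0.1,"ty": -0.014,"tz": -0.0035},
    {"finger_gap": 0.1,"ty": -0.0285,"tz": -0.006},
    {"finger_gap": 0.1,"ty": -0.0435,"tz": -0.0075},
    {"finger_gap": 0.1,"ty": -0.058,"tz": -0.008},
    {"finger_gap": 0.1,"ty": -0.0725,"tz": -0.0075},
  ],
  grip_n=20,
)

```text
clock: 10.6
tool_pos: [0.5638, -0.2365, 0.2729]
eef_rot: [3.137, -0.002, 1.539]
force: [1.1, 2.8, 1.6]
width: 0.168
grip_force: 20.0
```

jog_arm(
  steps=[
    {"finger_gap": 0.1},
    {"finger_gap": 0.1},
  ],
)

```text
clock: 10.8
tool_pos: [0.5636, -0.2365, 0.273]
eef_rot: [3.14, -0.002, 1.54]
force: [0.0, 4.6, 3.9]
width: 0.169
grip_force: 20.0
```

jog_arm(
  steps=[
    {"finger_gap": 0.1,"ty": -0.0167,"tz": 0.0018},
    {"finger_gap": 0.1,"ty": -0.0332,"tz": 0.005},
    {"finger_gap": 0.1,"ty": -0.0494,"tz": 0.0095},
    {"finger_gap": 0.1,"ty": -0.065,"tz": 0.0153},
    {"finger_gap": 0.1,"ty": -0.0804,"tz": 0.0223},
  ],
)

```text
clock: 11.3
tool_pos: [0.4831, -0.2334, 0.2497]
eef_rot: [3.141, -0.003, 1.54]
force: [0.3, 5.2, 0.7]
width: 0.169
grip_force: 20.0
```

jog_arm(
  steps=[
    {"finger_gap": 0.1,"ty": -0.011,"tz": 0.006},
    {"finger_gap": 0.1,"ty": -0.0217,"tz": 0.0127},
    {"finger_gap": 0.1,"ty": -0.032,"tz": 0.02},
    {"finger_gap": 0.1,"ty": -0.0418,"tz": 0.028},
    {"finger_gap": 0.1,"ty": -0.048,"tz": 0.0336},
  ],
)

```text
clock: 11.8
tool_pos: [0.4342, -0.2319, 0.2155]
eef_rot: [-3.14, -0.004, 1.539]
force: [-0.7, 5.9, 0.0]
width: 0.169
grip_force: 20.0
```

jog_arm(
  steps=[
    {"finger_gap": 0.1},
    {"finger_gap": 0.1},
  ],
)

```text
clock: 12.0
tool_pos: [0.4345, -0.2319, 0.2158]
eef_rot: [-3.14, -0.004, 1.539]
force: [0.6, 6.3, -1.4]
width: 0.174
grip_force: 20.0
```

```bash
python3 - <<'E'
from h import *
import pickle
C=cam("wrist");w=vision.camera("wrist")[:,:,::-1];t=vision.camera("top")[:,:,::-1];s=vision.camera("side")[:,:,::-1]
pickle.dump(C,open("C5.pkl","wb"))
cv2.imwrite("pics/w5.png",w)
f=lambda im,x,y,w,h,k:cv2.resize(im[y:y+h,x:x+w],None,fx=k,fy=k,interpolation=cv2.INTER_CUBIC)
m=np.zeros((600,800,3),np.uint8);m[:400,:560]=f(w,0,0,560,400,1);m[400:,:240]=f(t,340,180,120,100,2);m[400:,300:700]=f(s,280,150,200,100,2);cv2.imwrite("pics/m5.png",m)
E
```

```text
(no output)
```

View pics/m5.png

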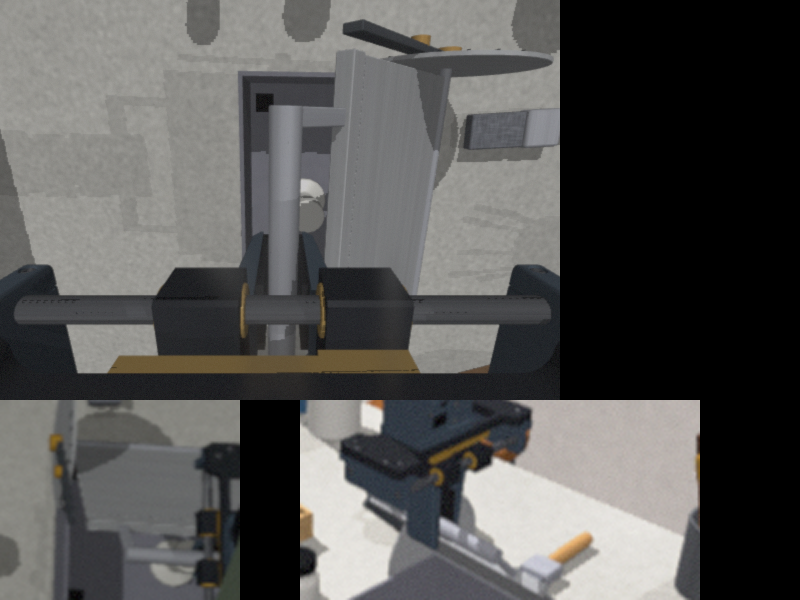

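The view shows the lid's left edge (~(360,50)→(450,70)) right next to the index arm ((345,25)→(440,50)), with the candlestick upright under the lid. I'll zoom in on both and fit the hinge from the arc.

```bash
python3 - <<'E'
from h import *
from scipy.optimize import least_squares
w=cv2.imread("pics/w5.png");cv2.imwrite("pics/z5.png",cv2.resize(w[8:90,330:462],None,fx=6,fy=6,interpolation=cv2.INTER_CUBIC))
x=np.array([.6347,.5636,.4831,.4345]);z=np.array([.2654,.2730,.2497,.2158])
for hz in(.08,):
    r=least_squares(lambda p:np.r_[np.hypot(x-p[0],z+p[1]-hz)-.21],[.577,.019])
    print(r.x,r.fun,np.arctan2(z+r.x[1]-hz,r.x[0]-x))
E
```

```text
[0.57885947 0.01684232] [-1.90270480e-04  3.96416563e-04 -3.14726359e-04  9.36329769e-05] [1.84019147 1.49820537 1.09653448 0.81327918]
```

View pics/z5.png

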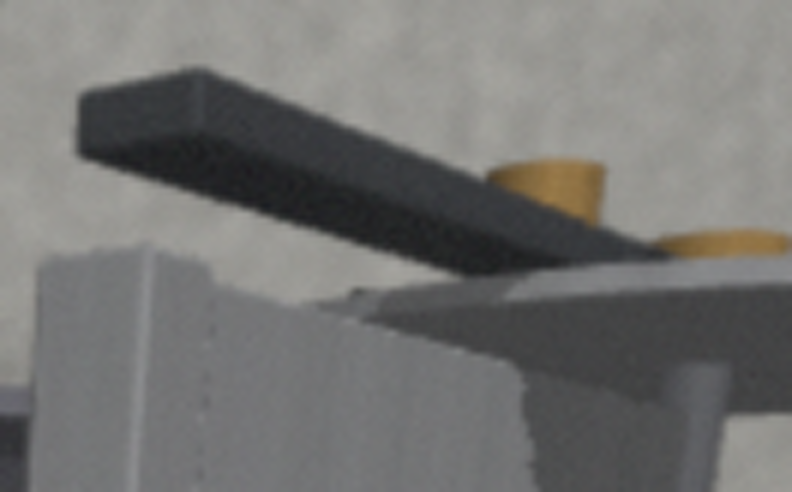

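Zoom: the arm's tip face corners are (80,95), (205,70), (205,130) and (80,155), and its upper edge runs through (490,185) and (650,250). By the arc fit the lid is at 0.813. I'll fit the mark from both views jointly.

```bash
python3 - <<'E'
from h import *
import pickle
from scipy.optimize import least_squares
C3=pickle.load(open("C3.pkl","rb"));C5=pickle.load(open("C5.pkl","rb"))
up=lambda z,o,k:np.array(o)+(np.array(z,float)+.5)/k-.5
p3=up([(40,300),(100,330),(100,365),(40,345)],(252,205),6.5);l3=up([(350,240-13),(640,140)],(252,205),6.5)
p5=up([(80,95),(205,70),(205,130),(80,155)],(330,8),6);e5=up([(490,185),(650,250)],(330,8),6)
e3=up([(350,185),(600,98)],(252,205),6.5)
loc=[(.15,1,-1),(.15,1,1),(.15,-1,1),(.15,-1,-1)]
def pts(th,y0,yaw,off,L):
    d=np.array([-np.cos(th),0,np.sin(th)]);n=np.array([np.sin(th),0,np.cos(th)])
    P=np.array([l[0]*d+l[1]*np.array([0,.003,0])+l[2]*.007*n for l in L])
    P=P@R.from_euler("z",yaw).as_matrix().T
    return P+np.array([.579-np.tan(yaw)*(y0+.235),y0,.08])+off
def line(C,P,e):
    q=proj(C,P);v=q[1]-q[0];n=np.array([-v[1],v[0]])/np.hypot(*v);return (e-q[0])@n
def res(p,ys=-.03,only=None):
    th,y0,yaw=p[:3];o3,o5=p[3:6],p[6:9];r=[]
    if only!=5: r+=[(proj(C3,pts(th,y0,yaw,o3,loc))-p3).ravel(),line(C3,pts(th,y0,yaw,o3,[(0,1,-1),(.15,1,-1)]),e3)]
    if only!=3: r+=[(proj(C5,pts(th,y0,yaw,o5,loc))-p5).ravel(),line(C5,pts(th,y0,yaw,o5,[(0,1,1),(.15,1,1)]),e5)]
    return np.concatenate(r+[[(yaw-ys)/.008],p[3:]/.002])
for only in(None,3,5):
  for ys in(-.045,-.03,-.015):
    r=least_squares(lambda p:res(p,ys,only),[.78,-.11,ys]+[0]*6);cov=np.linalg.inv(r.jac.T@r.jac)
    print(only,ys,r.x.round(4),round(r.cost,2),"sd",cov[0,0]**.5)
E
```

```text
None -0.045 [ 7.887e-01 -1.093e-01 -4.780e-02 -2.400e-03  4.000e-04 -3.000e-04
 -2.200e-03 -2.000e-04 -1.700e-03] 8.97 sd 0.008786400659797921
None -0.03 [ 7.933e-01 -1.086e-01 -4.110e-02 -2.000e-03  4.000e-04 -4.000e-04
 -2.000e-03 -3.000e-04 -1.800e-03] 10.59 sd 0.008755163060208238
None -0.015 [ 7.980e-01 -1.079e-01 -3.440e-02 -1.600e-03  5.000e-04 -5.000e-04
 -1.700e-03 -4.000e-04 -1.900e-03] 14.17 sd 0.00872338502238809
3 -0.045 [ 7.808e-01 -1.085e-01 -4.030e-02 -8.000e-04  0.000e+00 -2.000e-04
  0.000e+00  0.000e+00  0.000e+00] 2.38 sd 0.01265306075340508
3 -0.03 [ 7.791e-01 -1.077e-01 -3.060e-02  6.000e-04 -0.000e+00 -3.000e-04
  0.000e+00  0.000e+00  0.000e+00] 1.89 sd 0.01273619862985114
3 -0.015 [ 7.773e-01 -1.069e-01 -2.090e-02  2.000e-03 -0.000e+00 -4.000e-04
  0.000e+00  0.000e+00  0.000e+00] 2.65 sd 0.012820026207169004
5 -0.045 [ 7.886e-01 -1.100e-01 -5.160e-02 -0.000e+00 -0.000e+00  0.000e+00
 -2.700e-03  1.000e-04 -1.600e-03] 5.57 sd 0.014394306597274273
5 -0.03 [ 8.065e-01 -1.089e-01 -3.840e-02 -0.000e+00  0.000e+00 -0.000e+00
 -3.200e-03  1.000e-04 -2.000e-03] 7.34 sd 0.014064923511685307
5 -0.015 [ 8.246e-01 -1.077e-01 -2.490e-02 -0.000e+00  0.000e+00 -0.000e+00
 -3.800e-03  1.000e-04 -2.400e-03] 9.5 sd 0.01371461868871019
```

Both views put the mark at about 0.79 (±0.015) and the lid is at 0.813. A final 3 mm nudge, then hold.

jog_arm(
  steps=[
    {"finger_gap": 0.1,"ty": -0.0015,"tz": 0.0015},
    {"finger_gap": 0.1,"ty": -0.003,"tz": 0.003},
    {"finger_gap": 0.1,"ty": -0.003,"tz": 0.003},
    {"finger_gap": 0.1,"ty": -0.003,"tz": 0.003},
    {"finger_gap": 0.1,"ty": -0.003,"tz": 0.003},
  ],
)

```text
clock: 12.65
tool_pos: [0.4319, -0.2318, 0.2133]
eef_rot: [-3.14, -0.004, 1.539]
force: [-0.9, 7.2, 0.9]
width: 0.172
grip_force: 20.0
```

jog_arm(
  steps=[
    {"finger_gap": 0.1},
    {"finger_gap": 0.1},
    {"finger_gap": 0.1},
    {"finger_gap": 0.1},
    {"finger_gap": 0.1},
  ],
)

```text
clock: 13.15
tool_pos: [0.4319, -0.2318, 0.2133]
eef_rot: [-3.14, -0.004, 1.54]
force: [-1.6, 7.0, 0.1]
width: 0.171
grip_force: 20.0
```

```bash
python3 -c "
from h import *
p=readout.observe()['tool_pos'];print(np.arctan2(p[2]+.01684-.08,.57886-p[0]),readout.observe()['joint_vel'].round(4))
print(robot.close_job())"
```

```text
0.7958685820631681 [-0.0007 -0.0006 -0.0013  0.0003 -0.0004 -0.0007]
the job is handed in; nothing more can be done
None
```

I handed the job in at 13.2 s: the short candlestick stands upright in the drying box, and the gripper holds the lid still at about 0.796 rad, against a mark I estimated at 0.79 ± 0.015; no verdict was shown.

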